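# Brush the pencil off the keyboard and shut the laptop

## Robot

A 6-joint arm with a two-finger parallel gripper is mounted at the origin on the work surface. World frame = base frame: x ahead of the robot, y to its left, z up, the work surface at z = 0. Lengths are in m, angles in rad, forces in N, time in s.
With the tool pointing down it reaches from about 0.325 to 0.775 m from the base axis. Payload 9.3 kg.
Tool frame: the origin (TCP) lies at the very end of the fingers, on their centre line; the grasp point (between the pads) lies 19 mm behind it; z points along the fingers, y is the direction in which the jaws open and shut (so a half turn about z gives the same grasp; the last joint's range is limited). The gripper opens to 85 mm and grips with 20 to 120 N. Pads are 22 mm wide; open, the fingers measure 114 mm over their backs; the gripper's body (76 mm by 85 mm) begins 54 mm behind the grasp point. The pads swing forward as they close: fully open they stand 13 mm farther back than shut.
Start: joints at [-1.392, 0.259, 0.021, 1.334, 0, 1.418], TCP at [0.179, -0.52, 0.231] pointing down, gripper open.
Joint ranges: [-3.04, 3.04], [-0.91, 1.82], [-1.04, 1.36], [-1.92, 1.95], [-1.52, 1.45], [-3.14, 3.14]. Speed limits (rad/s): [2.22, 2.22, 2.79, 3.14, 3.14, 3.14].

## Interface

Orientations are given as a 3x3 rotation matrix whose columns are the frame's x, y, z axes.
In Python, from station import observe, grab_frame, get_calibration, finish_job gives the robot as it stands.
- The arm moves only by the shell command python3 -m crank 'ROWS' [FORCE]. ROWS is JSON, a list of rows, each a list of 7 numbers: the shift along the world's x, y, z scaled (see below), then the turn, a rotation vector about the world's x, y, z scaled (see below), then the closure, from 0 (fully open) to 1 (shut). In form: [[dx, dy, dz, ax, ay, az, claw], ...]. A call has 1 to 20 rows; each row is the pose to reach, as a shift and turn from the pose commanded when the call began; what a row does not reach only later rows make up. The controller multiplies each number of a shift by 0.2 m and each number of a turn by pi/2 rad. A row lasts 1/12 s, in which the tool goes at most 41.7 mm and 7.16 degrees, less where a joint would pass 70% of its speed; a pose out of reach is approached as far as the arm can. A call with a number of a shift or a turn outside -1 to 1 is refused whole. A call with a gripper value outside its range is refused whole. The fingers move at their own pace and stop on an object; FORCE is the grip in N (left out, the last holds). Time passes only in rows, so rows that repeat a pose let the fingers close. It gives the time, the measured TCP pose, the force and the opening at its end, in the units of the state.
- observe(): the state, without advancing time (a new reading comes with each control period).
- grab_frame(name): name is "side" or "top"; returns (picture, depth): 480x640x3 uint8, red, green, blue; 480x640 float32, m along the optical axis (not along the pixel's ray), 0 where there is no reading.
- get_calibration(name): a dict with "fx", "fy", "cx", "cy" (pixels), "world_from_camera" (4x4, takes a point from camera to world coordinates). Camera axes: x right, y up, looking along -z (the intrinsics and any distortion apply to the point x, -y, -z); pixel columns grow to the right and rows downward; lengths in m; the calibration is good to about 2 mm. A picture is of the moment at which its call begins. get_calibration takes no time and is no camera call.
- finish_job(): hands the job in, once; it reports no verdict.
The state is a dict: "time_s": time; "joint_positions": joint angles; "joint_velocities": joint speeds; "joint_torque": joint torques, N m; "tcp_pos": TCP position; "ee_rot": TCP orientation; "contact_force": force on the tool from outside, world axes, zero at the start; "moment": the same for the moment, N m; "gripper_width": opening from 0.0 (shut) to 1.0 (fully open).
Only numpy, scipy, OpenCV 4.12 (cv2) and the standard library are available. Lean on these libraries where they do the work, as an engineer would, in place of code of your own. Each camera call takes 0.05 s, during which the arm holds its last target. There are 200 camera calls.

## Task

Shut the laptop for the day: first brush the pencil off the keyboard with the fingertips, over the left or right side of the laptop, so that it lies on the desk, then push the screen over from behind and press the lid gently down until it is fully closed. Do not pick anything up, do not slam or force the lid, and keep the fingers off the display glass. The laptop must not be shoved out of its place, and everything around it stays where it stands.

Things in the scene. Friction and masses are not known exactly. Their poses are not given: they have to be found in the camera images.
- laptop: Open aluminium laptop lying loose on a 3 mm desk mat (mat top at z = 0.003), about 1.6 kg in all, on rubber feet. Base 212 deep (x) x 300 wide (y) x 16 high. Origin: centre of its underside; x points from the front edge (palm rest, robot's side) to the hinge at the back, z up. The keyboard deck is flat (keys flush), 16 above the origin; the keyboard covers x from -22 to +78 mm.
- laptop_hinge (a point): Middle of the lid's hinge axis, fixed to the base at (100, 0, 17.5) mm of laptop; the axis runs along the laptop's y.
- laptop_lid (a joint): Opening angle of the screen lid, rad: 0 fully shut, pi/2 upright, beyond that leaning away from the robot; starts 1.6 to 1.85; limit 2.2. Friction hinge: stays wherever it is left, needs about 0.6 N m to turn (3 N at the free edge); shut by friction only, no spring or latch.
- lid_edge (a point): Middle of the lid's free edge, on the outer (back) face; turns with the lid. The lid is a flat aluminium shell 206 long x 300 wide x 5 thick; its inner face passes through the hinge axis, so this point is 206 mm along and 5 mm off it. When shut, the outer face is 22.5 mm above the laptop's underside and the free edge is at its front edge.
- display: Display glass on the inner face of the lid, 186 x 288 mm and 1.2 mm thick, 9 mm short of the lid's free edge and 6 mm short of its sides. Origin on the hinge axis. The fingers must not touch it.
- pencil: Hexagonal wooden pencil, 140 long, 10 across the flats, about 15 g, loose on the keyboard, up to 0.6 rad askew from the laptop's x. Origin: on its axis, at mid-length; x along the axis to the point. Origin height: 0.024 on the keyboard, 0.008 on the desk mat, 0.005 on the bare desk. 70 mm or more of mat beside either side of the laptop is clear.
- mouse: Black computer mouse, 106 x 60 x 34 mm, on the mat to one side of the laptop, 105 mm or more from its side edge; origin under its centre. Leave alone.
- mug: White mug, 82 across and 95 high, handle at its +y, on the mat on the other side of the laptop, 105 mm or more from its side edge (its handle 70); origin under its centre. It may change places with the mouse. Leave alone.
- pen_pot: Round grey pot with pens, 74 across, 165 high with the pens, behind the laptop to the left; origin under its centre. Leave alone.
- phone: Black phone, 147 x 71 x 8 mm, lying behind the laptop to the right; origin under its centre. Leave alone.
- glasses_case: Brown glasses case, 66 x 162 x 40 mm, lying crosswise behind the laptop, between pen pot and phone; origin under its centre. Leave alone.
Not all that is in view belongs to the job. Several things have the shape of the pencil; the one meant has the colours described above.

How it is judged:
By the outcome, as a careful person would: the job done as asked, in the order asked, and still so for the second after the job is handed in, with the robot touching nothing.
It also fails if it takes over 53 s, if anything falls off the work surface, if the arm or the gripper's body presses on something with over 40 N, if the wrist force passes 120 N, or if a joint passes its speed limit or range.

## Working session

There is one attempt and no reset: what is moved stays moved. The work goes in short steps, Python scripts to look and compute and a shell command to move; the robot and the scene stay as the last step left them, time stands still between calls to the robot, and variables do not carry over. Pictures are saved under pics/ and viewed, about 8 in all and at most 12, crops included, and the job is handed in when it is done.

```bash
mkdir -p pics; ls; cat > h.py <<'E'
import numpy as np,cv2
from station import *
def pts(name,d):
    c=get_calibration(name);v,u=np.mgrid[0:480,0:640]
    P=np.stack([(u-c['cx'])/c['fx']*d,-(v-c['cy'])/c['fy']*d,-d,np.ones_like(d)],-1)
    return (P@np.array(c['world_from_camera']).T)[...,:3]
def snap(name,fn):
    im,d=grab_frame(name);cv2.imwrite('pics/'+fn,im[...,::-1]);np.savez('pics/'+name+'.npz',im=im,d=d);return im,d,pts(name,d)
E
python3 - <<'E'
from h import *
for n in('top','side'):
    snap(n,n+'0.png');c=get_calibration(n);print({k:(np.round(v,3).tolist()) for k,v in c.items()})
s=observe();print({k:np.round(v,3).tolist() for k,v in s.items()})
E
```

```text
pics
{'fx': 565.635, 'fy': 565.635, 'cx': 324.007, 'cy': 241.199, 'world_from_camera': [[-0.004, 0.995, -0.103, 0.408], [-0.999, -0.008, -0.032, 0.068], [-0.032, 0.103, 0.994, 1.27], [0.0, 0.0, 0.0, 1.0]]}
{'fx': 619.615, 'fy': 619.615, 'cx': 314.357, 'cy': 235.465, 'world_from_camera': [[0.881, 0.302, -0.363, -0.103], [-0.472, 0.594, -0.652, -1.092], [0.019, 0.746, 0.666, 1.269], [0.0, 0.0, 0.0, 1.0]]}
{'time_s': 0.1, 'joint_positions': [-1.392, 0.259, 0.021, 1.334, -0.0, 1.418], 'joint_velocities': [0.0, -0.001, 0.004, -0.001, -0.001, 0.002], 'joint_torque': [0.005, -55.67, 34.507, 0.012, -0.0, 0.0], 'tcp_pos': [0.179, -0.52, 0.231], 'ee_rot': [[0.945, 0.326, -0.0], [0.326, -0.945, 0.001], [0.0, -0.001, -1.0]], 'contact_force': [-0.422, -0.486, 0.002], 'moment': [-0.032, -0.04, -0.015], 'gripper_width': 1.002}
```

View pics/top0.png

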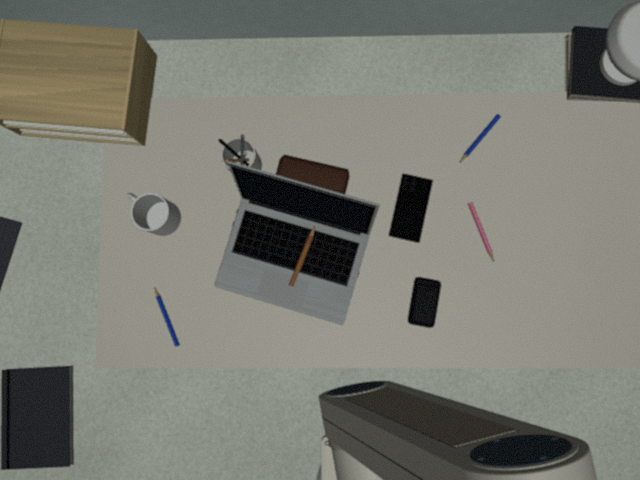

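View pics/side0.png

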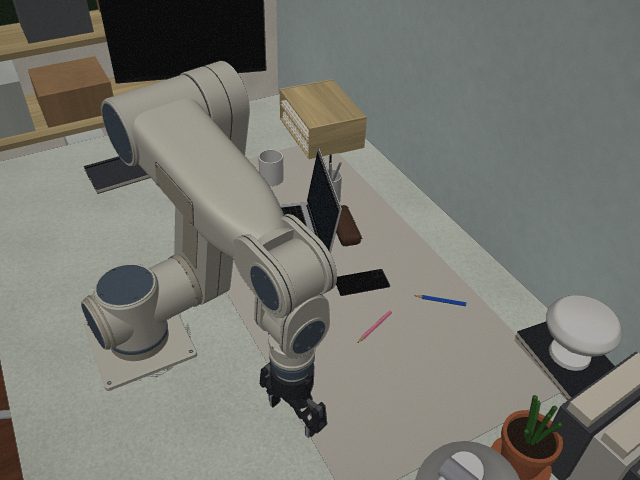

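The top view shows the laptop at about (295,245), turned clockwise. The mouse (425,302) and phone (410,208) are on its right, the mug (150,213) is on its left, and the case (313,173) and pot (240,152) are behind it. 

Pencil candidates:
- orange, on the keyboard (302,258)
- blue (167,317)
- blue (480,138)
- pink (481,232)

I choose the orange one because it is the only one on the keyboard, and I'll check it in a close crop.

```bash
cat > m.py <<'E'
from h import *
z=np.load('pics/top.npz');im=z['im'];d=z['d'];P=pts('top',d)
c=get_calibration('top');T=np.array(c['world_from_camera'])
def ray(u,v,h):
    r=T[:3,:3]@np.array([(u-c['cx'])/c['fx'],-(v-c['cy'])/c['fy'],-1]);return T[:3,3]+r*(h-T[2,3])/r[2]
hsv=cv2.cvtColor(im,cv2.COLOR_RGB2HSV).astype(int)
E
python3 - <<'E'
from m import *
cv2.imwrite('pics/crop0.png',cv2.resize(im[120:340,120:450],None,fx=2.4,fy=2.4,interpolation=cv2.INTER_CUBIC)[...,::-1])
# pencil
m=(hsv[...,0]<20)&(hsv[...,1]>110)&(P[...,2]<.05);m[:215]=0;m[300:]=0;m[:,:280]=0;m[:,330:]=0
ys,xs=np.nonzero(m);Q=np.array([ray(a,b,.026) for a,b in zip(xs,ys)])
r=cv2.minAreaRect(Q[:,:2].astype(np.float32));print('pencil',len(xs),r,P[m].mean(0))
print('bare mat z',np.median(P[330:360,220:300,2]),'palm z',np.median(P[285:300,255:300,2]))
# deck mask silver + keys: height .012-.03
R=np.zeros_like(m);R[195:330,205:385]=1
dk=R&(P[...,2]>.0125)&(P[...,2]<.03)
n,l,s,_=cv2.connectedComponentsWithStats(dk.astype(np.uint8));i=1+s[1:,4].argmax()
Q=P[l==i];r=cv2.minAreaRect(Q[:,:2].astype(np.float32));print('deck',r,cv2.boxPoints(r))
# lid
L=np.zeros_like(m);L[155:240,220:390]=1
q=P[L&(P[...,2]>.06)&(P[...,2]<.22)]
# exclude pot and case: points fit by ransac plane
best=None;g=np.random.default_rng(0)
for _ in range(400):
    a=q[g.choice(len(q),3,0)];nn=np.cross(a[1]-a[0],a[2]-a[0])
    if np.linalg.norm(nn)<1e-5: continue
    nn/=np.linalg.norm(nn);k=abs((q-a[0])@nn)<.004
    if best is None or k.sum()>best.sum():best=k
e=q[best];ce=e.mean(0);nn=np.linalg.svd(e-ce)[2][2];nn*=np.sign(-nn[0]);print('lid',len(e),ce,nn,'yaw',np.arctan2(-nn[1],-nn[0]),'angle',np.pi/2-np.arcsin(nn[2])*-1, 'zmax',e[:,2].max())
ax=np.array([-nn[1],nn[0],0])/np.hypot(nn[0],nn[1]);t=(e-ce)@ax;print('span',t.min(),t.max(),ce+ax*t.min(),ce+ax*t.max())
for nm,(x0,y0,x1,y1),h0 in[('case',(270,140,360,200),.025),('pot',(210,130,262,180),.03),('mug',(120,180,185,245),.03),('mouse',(400,270,450,335),.012),('phone',(385,165,440,250),.006)]:
    w=P[y0:y1,x0:x1].reshape(-1,3);w=w[w[:,2]>h0]
    print(nm,w.min(0).round(3),w.max(0).round(3),np.median(w,0).round(3))
for p in[(216,286),(345,323),(234,166),(379,205)]:print(p,ray(*p,.019),P[p[1],p[0]])
E
```

```text
pencil 387 ((0.51228266954422, 0.15192079544067383), (0.13825182616710663, 0.10379227250814438), 4.300163269042969) [0.50819352 0.15583431 0.02547955]
bare mat z 0.0036376219765171802 palm z 0.01970841149558189
deck ((0.4951266348361969, 0.17911630868911743), (0.3030223846435547, 0.20781728625297546), 73.15682983398438) [[0.3517747  0.06421256]
 [0.5506769  0.00399688]
 [0.6384786  0.29402006]
 [0.4395764  0.35423574]]
lid 3682 [0.61068734 0.14244736 0.14719364] [-0.94459383  0.28491311  0.16299389] yaw -0.29294694784982656 angle 1.7345206888743485 zmax 0.21998423112870613
span -0.15244640978109095 0.14756222556401202 [0.65471003 0.2883991  0.14719364] [0.56807507 0.00117173 0.14719364]
case [0.408 0.035 0.025] [0.732 0.221 1.27 ] [0.662 0.139 0.046]
pot [0.408 0.068 0.03 ] [0.752 0.322 1.27 ] [0.706 0.274 0.111]
mug [0.408 0.068 0.03 ] [0.642 0.531 1.27 ] [0.597 0.48  0.076]
mouse [ 0.348 -0.165  0.012] [0.457 0.068 1.27 ] [ 0.403 -0.109  0.036]
phone [ 0.408 -0.153  0.006] [0.712 0.068 1.27 ] [ 0.612 -0.087  0.011]
(216, 286) [0.43983578 0.34772762 0.019     ] [0.43987832 0.34810367 0.01732078]
(345, 323) [0.35762313 0.06217991 0.019     ] [0.35699481 0.06211275 0.00344244]
(234, 166) [0.71098849 0.31085616 0.019     ] [0.66251547 0.27191747 0.21922906]
(379, 205) [ 0.61831256 -0.01578091  0.019     ] [ 0.58381512 -0.00209766  0.22433688]
```

View pics/crop0.png

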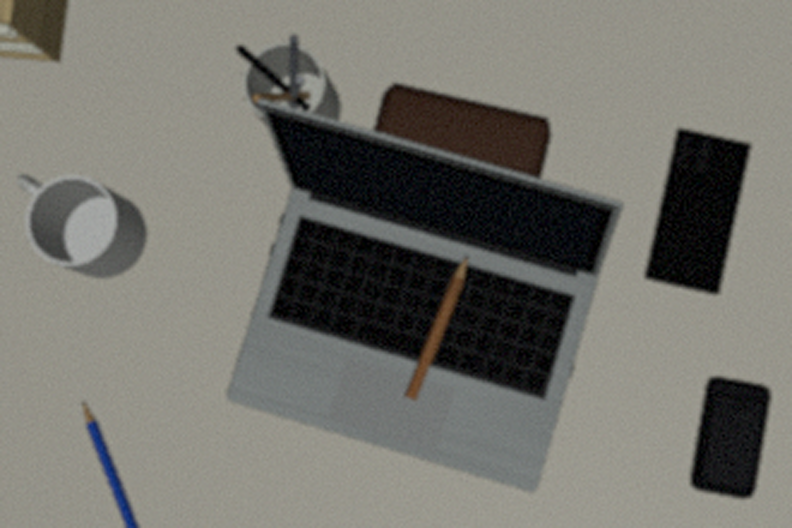

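The crop confirms the choice: the orange wooden pencil lies on the keyboard, point at crop (465,258) and end at (411,396). The right side looks clear enough to receive it.

```bash
python3 - <<'E'
from m import *
ya=-.288;X=np.array([np.cos(ya),np.sin(ya)]);Y=np.array([-X[1],X[0]])
FL=ray(216,286,.019)[:2];FR=ray(344.5,323,.019)[:2];O=(FL+FR)/2+.106*X;print('O',O,'hinge',O+.1*X,'yaw corners',np.arctan2(-(FL-FR)[0],(FL-FR)[1]))
lf=lambda p:np.round([(p-O)@X,(p-O)@Y],3)
tip=ray(313.7,227.5,.026)[:2];end=ray(291.3,285,.026)[:2]
print('tip',tip,lf(tip),'end',end,lf(end),'mid',(tip+end)/2,lf((tip+end)/2))
for n,p,h in[('mouse',(425,302),.03),('mouse L edge',(411,290),.02),('phone',(410,208),.011),('phone nearL',(390,237),.011),('case',(313,173),.043),('pot',(240,152),.1),('blueL',(167,317),.008),('mugright',(170,213),.095)]:
    q=ray(*p,h)[:2];print(n,q.round(3),lf(q))
for xx,yy in[(-.02,.04),(.17,-.02)]: print(xx,yy,O+xx*X+yy*Y)
E
```

```text
O [0.50036535 0.17539298] hinge [0.59624673 0.14698946] yaw corners -0.2813420452107103
tip [0.56801447 0.12992117] [ 0.078 -0.024] end [0.44100953 0.17952851] [-0.058 -0.013] mid [0.504512   0.15472484] [ 0.01  -0.019]
mouse [ 0.403 -0.111] [-0.012 -0.303]
mouse L edge [ 0.429 -0.083] [ 0.005 -0.268]
phone [ 0.612 -0.086] [ 0.181 -0.218]
phone nearL [ 0.547 -0.04 ] [ 0.106 -0.193]
case [0.687 0.13 ] [0.192 0.01 ]
pot [0.722 0.283] [0.182 0.166]
blueL [0.372 0.459] [-0.204  0.236]
mugright [0.593 0.431] [0.016 0.272]
-0.02 0.04 [0.49255047 0.21942624]
0.17 -0.02 [0.657683   0.10793072]
```

```bash
python3 -m crank '[[0.1,0.2,0.5,0,0,0.1,1],[0.2,0.5,0.5,0,0,0.2,1],[0.3,0.7,0.5,0,0,0.3,1],[0.4,0.9,0.5,0,0,0.4,1],[0.4,0.9,0.5,0,0,0.4,1],[0.4,0.9,0.5,0,0,0.4,1],[0.4,0.9,0.5,0,0,0.4,1]]' 30; python3 -m crank '[[0.4,0.9,0,0,0,0.4,1],[0.4,0.9,0,0,0,0.4,1],[0.4,0.9,0,0,0,0.4,1],[0.4,0.9,0,0,0,0.4,1],[0.4,0.9,0,0,0,0.4,1],[0.4,0.9,0,0,0,0.4,1],[0.4,0.9,0,0,0,0.4,1]]'
```

```text
time_s: 0.68
tcp_pos: [0.2603, -0.3363, 0.3333]
ee_rot: [[0.57, 0.821, 0.002], [0.821, -0.57, -0.002], [-0.0, 0.003, -1.0]]
contact_force: [-0.5, -0.3, -0.1]
gripper_width: 0.009
time_s: 1.27
tcp_pos: [0.3396, -0.1589, 0.3312]
ee_rot: [[-0.021, 1.0, -0.0], [1.0, 0.021, -0.0], [-0.0, -0.0, -1.0]]
contact_force: [0.4, -0.2, 0.2]
gripper_width: 0.002
```

```bash
python3 -m crank '[[0.4,0.9,0,0,0,0.4,1],[0.4,0.9,0,0,0,0.4,1],[0.4,0.9,0,0,0,0.4,1],[0.4,0.9,0,0,0,0.4,1],[0.4,0.9,0,0,0,0.4,1],[0.4,0.9,0,0,0,0.4,1],[0.4,0.9,0,0,0,0.4,1]]'; python3 -m crank '[[0.49,0.93,0,0,0,0.4,1],[0.49,0.93,0,0,0,0.4,1],[0.49,0.93,0,0,0,0.4,1],[0.49,0.93,0,0,0,0.4,1],[0.49,0.93,0,0,0,0.4,1],[0.49,0.93,0,0,0,0.4,1],[0.49,0.93,-0.5,0,0,0.4,1],[0.49,0.93,-0.9,0,0,0.4,1],[0.49,0.93,-0.9,0,0,0.4,1],[0.49,0.93,-0.9,0,0,0.4,1],[0.49,0.93,-0.9,0,0,0.4,1]]'
```

```text
time_s: 1.85
tcp_pos: [0.4198, 0.02, 0.3306]
ee_rot: [[-0.602, 0.799, -0.001], [0.799, 0.602, -0.0], [0.001, -0.001, -1.0]]
contact_force: [-0.5, -0.0, -0.3]
gripper_width: -0.003
time_s: 2.77
tcp_pos: [0.5151, 0.2026, 0.1454]
ee_rot: [[-0.954, 0.298, -0.008], [0.298, 0.954, -0.002], [0.007, -0.004, -1.0]]
contact_force: [-0.2, 0.3, -0.1]
gripper_width: -0.002
```

```bash
python3 - <<'E'
from h import *
im,d,P=snap('top','top1.png')
cv2.imwrite('pics/crop1.png',cv2.resize(im[120:340,120:450],None,fx=2.4,fy=2.4,interpolation=cv2.INTER_CUBIC)[...,::-1])
print(observe()['tcp_pos'])
E
```

```text
[0.51503901 0.20254566 0.14520587]
```

View pics/crop1.png

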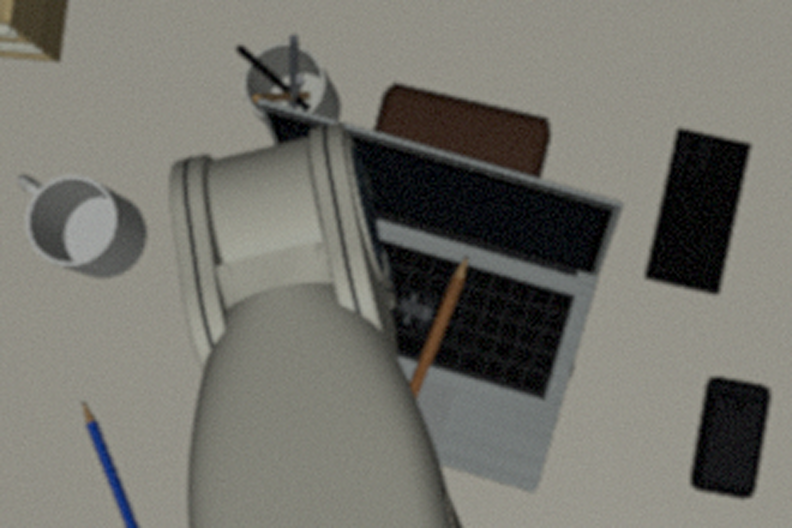

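The arm is over the left half of the keyboard. The pencil, point at crop (465,258), is untouched and clear to its right. Next I'll let the arm settle and start down.

```bash
python3 -m crank '[[0,0,0,0,0,0,1],[0,0,0,0,0,0,1]]'; python3 -m crank '[[0,0,-0.2,0,0,0,1],[0,0,-0.4,0,0,0,1],[0,0,-0.5,0,0,0,1],[0,0,-0.5,0,0,0,1],[0,0,-0.5,0,0,0,1],[0,0,-0.5,0,0,0,1]]'
```

```text
time_s: 2.98
tcp_pos: [0.5183, 0.2045, 0.1525]
ee_rot: [[-0.955, 0.296, 0.001], [0.296, 0.955, 0.0], [-0.001, 0.0, -1.0]]
contact_force: [-0.1, -0.4, 0.6]
gripper_width: 0.0
time_s: 3.48
tcp_pos: [0.519, 0.2061, 0.0539]
ee_rot: [[-0.956, 0.293, 0.004], [0.293, 0.956, 0.001], [-0.003, 0.002, -1.0]]
contact_force: [0.1, -0.4, -0.1]
gripper_width: -0.002
```

```bash
python3 -m crank '[[0,0,-0.05,0,0,0,1],[0,0,-0.09,0,0,0,1],[0,0,-0.12,0,0,0,1],[0,0,-0.135,0,0,0,1],[0,0,-0.135,0,0,0,1],[0,0,-0.135,0,0,0,1]]'; python3 -c "
from h import *
print([np.round(observe()[k],4) for k in('tcp_pos','contact_force')])"; python3 -m crank '[[0,0,0,0,0,0,1]]'
```

```text
time_s: 3.98
tcp_pos: [0.5171, 0.206, 0.0241]
ee_rot: [[-0.956, 0.292, -0.0], [0.292, 0.956, -0.0], [0.0, -0.0, -1.0]]
contact_force: [0.3, -0.3, -0.3]
gripper_width: -0.002
[array([0.5171, 0.206 , 0.0241]), array([ 0.2621, -0.3001, -0.3417])]
time_s: 4.07
tcp_pos: [0.5173, 0.2061, 0.0244]
ee_rot: [[-0.956, 0.292, 0.0], [0.292, 0.956, 0.0], [-0.0, 0.0, -1.0]]
contact_force: [0.7, 0.2, -0.3]
gripper_width: 0.005
```

```bash
python3 -m crank '[[-0.014,-0.048,-0.005,0,0,0,1],[-0.028,-0.096,-0.005,0,0,0,1],[-0.043,-0.144,-0.005,0,0,0,1],[-0.057,-0.192,-0.005,0,0,0,1],[-0.071,-0.24,-0.005,0,0,0,1],[-0.085,-0.288,-0.005,0,0,0,1],[-0.099,-0.336,-0.005,0,0,0,1],[-0.114,-0.384,-0.005,0,0,0,1],[-0.128,-0.432,-0.005,0,0,0,1],[-0.142,-0.48,-0.005,0,0,0,1],[-0.156,-0.528,-0.005,0,0,0,1],[-0.17,-0.576,-0.005,0,0,0,1],[-0.184,-0.624,-0.005,0,0,0,1],[-0.199,-0.672,-0.005,0,0,0,1],[-0.213,-0.72,-0.005,0,0,0,1],[-0.213,-0.72,-0.005,0,0,0,1]]'; python3 - <<'E'
from h import *
im,d,P=snap('top','top2.png')
cv2.imwrite('pics/crop2.png',cv2.resize(im[120:340,120:450],None,fx=2.4,fy=2.4,interpolation=cv2.INTER_CUBIC)[...,::-1])
E
```

```text
time_s: 5.4
tcp_pos: [0.474, 0.0604, 0.0232]
ee_rot: [[-0.956, 0.293, -0.0], [0.293, 0.956, -0.0], [0.0, -0.001, -1.0]]
contact_force: [0.5, 0.4, 0.7]
gripper_width: -0.004
```

View pics/crop2.png

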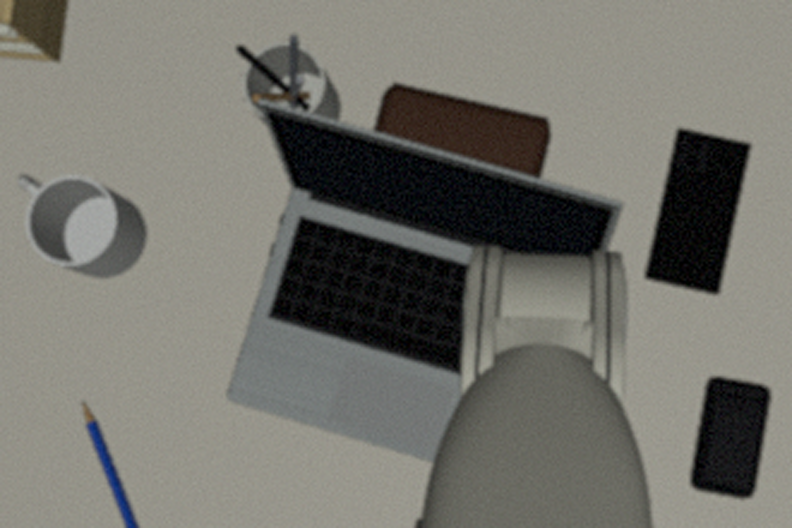

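The keyboard left of the arm at crop (460,300) is clear, and the pencil is moving ahead of the fingers, hidden under the wrist. I'll continue over the edge.

```bash
python3 -m crank '[[-0.012,-0.04,0,0,0,0,1],[-0.024,-0.08,0,0,0,0,1],[-0.036,-0.12,0,0,0,0,1],[-0.048,-0.16,0,0,0,0,1],[-0.06,-0.2,0,0,0,0,1],[-0.071,-0.24,0,0,0,0,1],[-0.083,-0.28,0,0,0,0,1],[-0.092,-0.31,0,0,0,0,1],[-0.092,-0.31,0,0,0,0,1],[-0.092,-0.31,0.2,0,0,0,1],[-0.092,-0.31,0.4,0,0,0,1],[-0.092,-0.31,0.7,0,0,0,1],[-0.092,-0.31,1,0,0,0,1],[-0.092,-0.31,1,0,0,0,1]]'
python3 -m crank '[[-0.1,0.2,0.3,0,0,0,1],[-0.2,0.6,0.35,0,0,0,1],[-0.2,0.8,0.35,0,0,0,1],[-0.2,1,0.35,0,0,0,1],[-0.2,1,0.35,0,0,0,1],[-0.2,1,0.35,0,0,0,1],[-0.2,1,0.35,0,0,0,1]]'; python3 - <<'E'
from h import *
im,d,P=snap('top','top3.png')
cv2.imwrite('pics/crop3.png',cv2.resize(im[120:340,120:450],None,fx=2.4,fy=2.4,interpolation=cv2.INTER_CUBIC)[...,::-1])
E
```

```text
time_s: 6.62
tcp_pos: [0.456, 0.0002, 0.2262]
ee_rot: [[-0.956, 0.292, 0.002], [0.292, 0.956, -0.0], [-0.002, 0.0, -1.0]]
contact_force: [1.2, 0.1, 0.4]
gripper_width: 0.001
time_s: 7.2
tcp_pos: [0.4155, 0.2034, 0.2938]
ee_rot: [[-0.958, 0.288, 0.001], [0.288, 0.958, 0.001], [-0.0, 0.001, -1.0]]
contact_force: [-0.6, -1.1, -1.4]
gripper_width: 0.004
```

View pics/crop3.png

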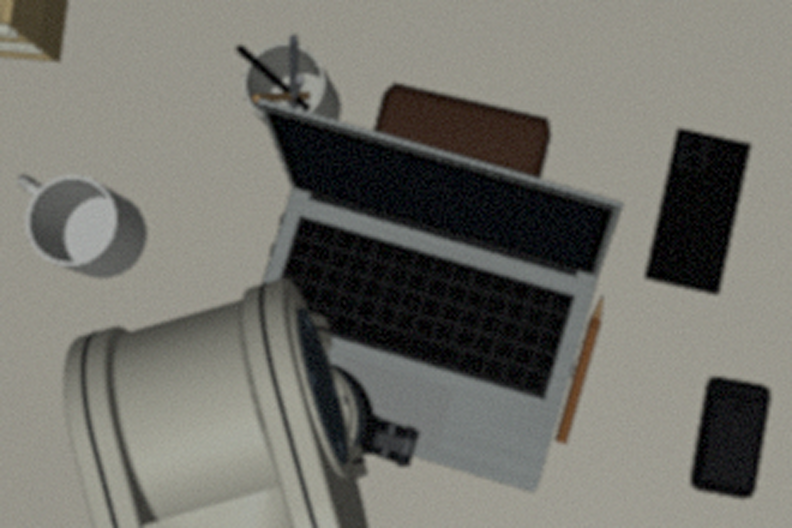

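The pencil now lies beside the laptop's right edge, crop (600,298) to (562,440), and the laptop hasn't moved. I'll check from depth that it lies flat, and work out the lid path.

```bash
python3 - <<'E'
from m import *
m=(hsv[...,0]<20)&(hsv[...,1]>110);m[:240]=0;m[310:]=0;m[:,:345]=0;m[:,375:]=0
ys,xs=np.nonzero(m)
for lo in range(240,310,10):
    k=(ys>=lo)&(ys<lo+10)
    if k.any():print(lo,k.sum(),np.median(P[m][k],0).round(4),P[m][k][:,2].min().round(4),P[m][k][:,2].max().round(4))
print([(round(float(P[v,u,2]),4)) for u,v in[(300,330),(360,310),(375,270)]])
# lid top edge, laptop corner
X=np.array([np.cos(-.288),np.sin(-.288)]);O=np.array([.5004,.1754]);Hn=np.array([*(O+.1*X),.0205])
for r,th in[(.185,1.75)]+[(.185,t) for t in np.arange(1.6,-.05,-.2)]+[(.185,0)]:
    p=np.array([-np.cos(th),np.sin(th)])*r+.005*np.array([np.sin(th),np.cos(th)])
    w=Hn[:2]+X*(p[0]+.011)+.02*np.array([X[1],-X[0]]);print(round(th,2),'tcp',w.round(4),(Hn[2]+p[1]).round(4))
E
```

```text
240 3 [0.5315 0.0408 0.0164] 0.0163 0.0167
250 24 [0.5048 0.0121 0.0127] 0.0083 0.0212
260 36 [0.487  0.0188 0.0124] 0.0066 0.0241
270 36 [0.4648 0.0258 0.0131] 0.0053 0.0198
280 33 [0.4406 0.0307 0.0133] 0.0104 1.27
290 33 [0.4186 0.0374 0.0143] 0.0093 0.0172
300 11 [0.4054 0.042  0.013 ] 0.0094 0.0179
[0.0018, 0.0021, -0.0003]
1.75 tcp [0.6375 0.1139] 0.2016
1.6 tcp [0.6111 0.1217] 0.2053
1.4 tcp [0.5757 0.1322] 0.2037
1.2 tcp [0.5413 0.1424] 0.1947
1.0 tcp [0.5093 0.1519] 0.1789
0.8 tcp [0.481  0.1603] 0.1567
0.6 tcp [0.4575 0.1673] 0.1291
0.4 tcp [0.4396 0.1725] 0.0971
0.2 tcp [0.4283 0.1759] 0.0622
0.0 tcp [0.4238 0.1772] 0.0255
0 tcp [0.4238 0.1772] 0.0255
```

The pencil lies flat on the mat, its top at z about 0.013 along its whole length. Now I'll go over and behind the lid.

```bash
python3 -m crank '[[0.15,-0.06,0.1,0,0,0,1],[0.3,-0.12,0.1,0,0,0,1],[0.45,-0.18,0.1,0,0,0,1],[0.6,-0.24,0.1,0,0,0,1],[0.75,-0.3,0.1,0,0,0,1],[0.9,-0.36,0.1,0,0,0,1],[0.9,-0.36,0.1,0,0,0,1]]';python3 -m crank '[[0.15,-0.06,0,0,0,0,1],[0.3,-0.12,0,0,0,0,1],[0.38,-0.14,0,0,0,0,1],[0.38,-0.14,0,0,0,0,1],[0.38,-0.14,0,0,0,0,1],[0.38,-0.14,0,0,0,0,1]]'
```

```text
time_s: 7.83
tcp_pos: [0.6004, 0.1242, 0.3104]
ee_rot: [[-0.955, 0.296, -0.002], [0.296, 0.955, -0.001], [0.002, -0.002, -1.0]]
contact_force: [0.1, 0.8, -0.4]
gripper_width: 0.001
time_s: 8.33
tcp_pos: [0.6717, 0.0994, 0.3131]
ee_rot: [[-0.956, 0.293, -0.001], [0.293, 0.956, 0.0], [0.001, -0.0, -1.0]]
contact_force: [-0.1, 0.7, 0.3]
gripper_width: -0.001
```

```bash
python3 -m crank '[[0,0,-0.15,0,0,0,1],[0,0,-0.3,0,0,0,1],[0,0,-0.45,0,0,0,1],[0,0,-0.56,0,0,0,1],[0,0,-0.56,0,0,0,1],[0,0,-0.56,0,0,0,1]]';python3 -m crank '[[-0.03,0.01,0,0,0,0,1],[-0.06,0.02,0,0,0,0,1],[-0.09,0.03,0,0,0,0,1],[-0.12,0.035,0,0,0,0,1],[-0.15,0.045,0,0,0,0,1],[-0.18,0.055,0,0,0,0,1],[-0.21,0.06,0,0,0,0,1],[-0.21,0.06,0,0,0,0,1]]'
```

```text
time_s: 8.83
tcp_pos: [0.671, 0.1002, 0.2018]
ee_rot: [[-0.956, 0.292, -0.001], [0.292, 0.956, -0.0], [0.001, -0.0, -1.0]]
contact_force: [0.1, -0.1, 1.3]
gripper_width: 0.001
time_s: 9.5
tcp_pos: [0.6294, 0.1124, 0.2019]
ee_rot: [[-0.956, 0.292, 0.001], [0.292, 0.956, 0.0], [-0.001, 0.0, -1.0]]
contact_force: [0.8, 0.2, 0.2]
gripper_width: -0.001
```

```bash
python3 - <<'E'
from h import *
im,d,P=snap('side','side4.png')
cv2.imwrite('pics/crop4.png',cv2.resize(im[100:320,220:460],None,fx=2.5,fy=2.5)[...,::-1])
E
```

```text
(no output)
```

View pics/crop4.png

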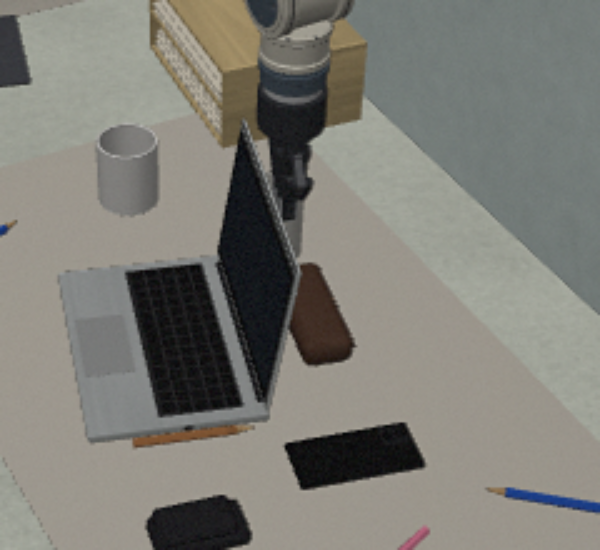

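The side view shows the fingers behind the lid, near its top edge at crop (290,190), with the gripper body above the edge. The pencil lies flat on the mat at (190,437). I'll push forward along the arc.

```bash
python3 -m crank '[[-0.04,0.012,0.01,0,0,0,1],[-0.08,0.024,0.015,0,0,0,1],[-0.12,0.036,0.015,0,0,0,1],[-0.16,0.047,0.015,0,0,0,1],[-0.2,0.059,0.01,0,0,0,1],[-0.24,0.071,0.01,0,0,0,1],[-0.27,0.08,0.01,0,0,0,1]]';python3 -m crank '[[-0.04,0.012,-0.01,0,0,0,1],[-0.08,0.024,-0.02,0,0,0,1],[-0.12,0.036,-0.03,0,0,0,1],[-0.17,0.05,-0.045,0,0,0,1],[-0.21,0.062,-0.06,0,0,0,1],[-0.25,0.074,-0.08,0,0,0,1],[-0.29,0.086,-0.1,0,0,0,1],[-0.33,0.098,-0.125,0,0,0,1]]'; python3 - <<'E'
from h import *
im,d,P=snap('side','side5.png')
cv2.imwrite('pics/crop5.png',cv2.resize(im[100:320,220:460],None,fx=2.5,fy=2.5)[...,::-1])
E
```

```text
time_s: 10.13
tcp_pos: [0.5749, 0.1283, 0.2032]
ee_rot: [[-0.956, 0.292, -0.0], [0.292, 0.956, -0.0], [0.0, -0.0, -1.0]]
contact_force: [3.1, -0.2, -2.4]
gripper_width: 0.002
time_s: 10.8
tcp_pos: [0.5093, 0.1478, 0.178]
ee_rot: [[-0.956, 0.292, -0.0], [0.292, 0.956, -0.0], [0.0, -0.0, -1.0]]
contact_force: [0.0, 0.2, 2.6]
gripper_width: -0.002
```

View pics/crop5.png

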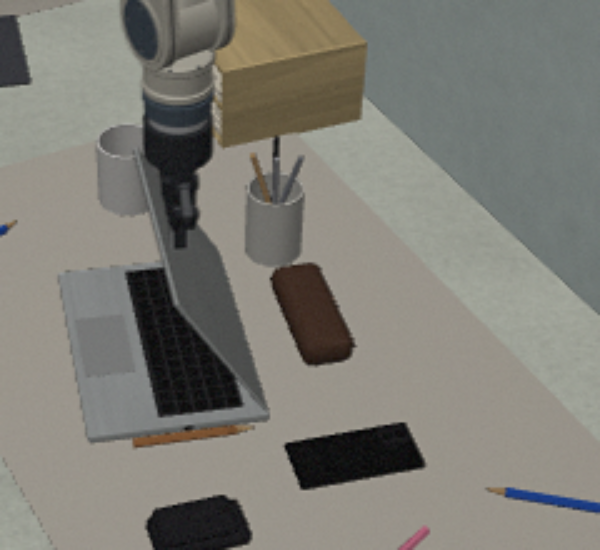

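The lid is following well, at about 60 degrees, with the fingers on its outer face at crop (180,240) and the base unmoved.

```bash
python3 -m crank '[[-0.05,0.015,-0.035,0,0,0,1],[-0.1,0.03,-0.073,0,0,0,1],[-0.142,0.042,-0.111,0,0,0,1],[-0.183,0.054,-0.155,0,0,0,1],[-0.222,0.066,-0.2,0,0,0,1],[-0.259,0.077,-0.249,0,0,0,1],[-0.292,0.087,-0.3,0,0,0,1],[-0.322,0.096,-0.352,0,0,0,1],[-0.349,0.103,-0.409,0,0,0,1],[-0.37,0.11,-0.465,0,0,0,1],[-0.389,0.115,-0.525,0,0,0,1],[-0.405,0.12,-0.584,0,0,0,1]]';python3 -m crank '[[-0.007,0.002,-0.03,0,0,0,1],[-0.012,0.003,-0.06,0,0,0,1],[-0.017,0.004,-0.09,0,0,0,1],[-0.02,0.005,-0.115,0,0,0,1],[-0.02,0.005,-0.13,0,0,0,1],[-0.02,0.005,-0.145,0,0,0,1]]'
```

```text
time_s: 11.85
tcp_pos: [0.4281, 0.1717, 0.0607]
ee_rot: [[-0.956, 0.292, -0.001], [0.292, 0.956, 0.0], [0.001, -0.0, -1.0]]
contact_force: [0.7, 1.0, 0.7]
gripper_width: -0.001
time_s: 12.35
tcp_pos: [0.4252, 0.1726, 0.0323]
ee_rot: [[-0.956, 0.292, 0.0], [0.292, 0.956, -0.0], [-0.0, -0.0, -1.0]]
contact_force: [-0.3, 0.3, 0.6]
gripper_width: 0.001
```

```bash
python3 -m crank '[[0,0,-0.01,0,0,0,1],[0,0,-0.015,0,0,0,1],[0,0,-0.02,0,0,0,1],[0,0,-0.025,0,0,0,1],[0,0,-0.03,0,0,0,1],[0,0,-0.03,0,0,0,1]]';python3 -m crank '[[0,0,-0.004,0,0,0,1],[0,0,-0.008,0,0,0,1],[0,0,-0.008,0,0,0,1]]'; python3 - <<'E'
from h import *
im,d,P=snap('side','side6.png')
cv2.imwrite('pics/crop6.png',cv2.resize(im[100:320,220:460],None,fx=2.5,fy=2.5)[...,::-1])
E
```

```text
time_s: 12.85
tcp_pos: [0.4253, 0.1726, 0.0264]
ee_rot: [[-0.956, 0.292, 0.0], [0.292, 0.956, 0.0], [-0.0, 0.0, -1.0]]
contact_force: [-0.3, -0.2, 0.3]
gripper_width: -0.0
time_s: 13.1
tcp_pos: [0.4253, 0.1726, 0.0255]
ee_rot: [[-0.956, 0.292, 0.001], [0.292, 0.956, 0.0], [-0.001, 0.0, -1.0]]
contact_force: [-2.3, -0.8, 8.4]
gripper_width: -0.003
```

View pics/crop6.png

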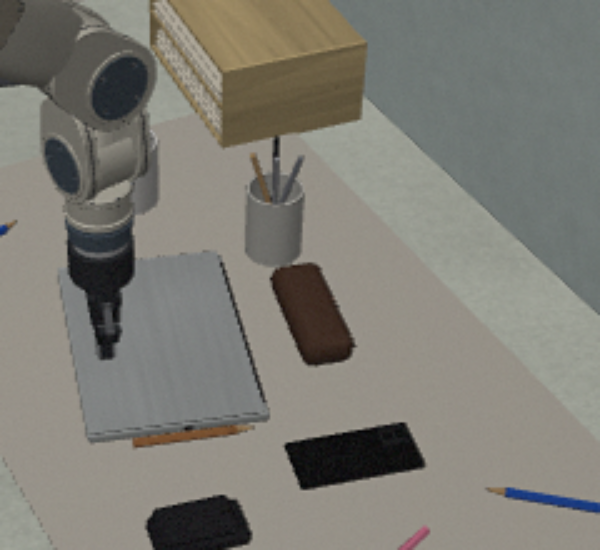

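The lid is down at the expected height: z is 0.0255 at 8 N. I'll add a slight press, then lift away and check.

```bash
python3 -m crank '[[0,0,-0.003,0,0,0,1],[0,0,-0.003,0,0,0,1],[0,0,-0.003,0,0,0,1]]';python3 -m crank '[[0,0,0.02,0,0,0,1],[0,0,0.05,0,0,0,1],[0,0,0.15,0,0,0,1],[0,0,0.35,0,0,0,1],[0,0,0.55,0,0,0,1],[0,0,0.75,0,0,0,1],[0,0,0.95,0,0,0,1],[0,0,1,0,0,0,1]]';python3 -m crank '[[-0.1,-0.2,0.2,0,0,0,1],[-0.1,-0.4,0.4,0,0,0,1],[-0.15,-0.6,0.4,0,0,0,1],[-0.2,-0.8,0.4,0,0,0,1],[-0.2,-1,0.4,0,0,0,1],[-0.2,-1,0.4,0,0,0,1],[-0.2,-1,0.4,0,0,0,1]]';python3 -m crank '[[0,-0.2,0,0,0,0,1],[0,-0.4,0,0,0,0,1],[0,-0.6,0,0,0,0,1],[-0.1,-0.8,0,0,0,0,1],[-0.1,-1,0,0,0,0,1],[-0.1,-1,0,0,0,0,1],[-0.1,-1,0,0,0,0,1]]'; python3 - <<'E'
from h import *
im,d,P=snap('top','top7.png')
cv2.imwrite('pics/crop7.png',cv2.resize(im[120:340,120:450],None,fx=2.4,fy=2.4,interpolation=cv2.INTER_CUBIC)[...,::-1])
X=np.array([np.cos(-.288),np.sin(-.288)]);Y=np.array([-X[1],X[0]]);O=np.array([.5004,.1754])
for xx in(-.1,-.08,-.05,0,.05,.09):
    k=(abs((P[...,:2]-O)@X-xx)<.006)&(abs((P[...,:2]-O)@Y)<.12);print(xx,k.sum(),np.median(P[k][:,2]).round(4))
k=(P[...,2]>.016)&(P[...,2]<.035);k[:180]=0;k[335:]=0;k[:,:200]=0;k[:,:205]=0;k[:,385:]=0
n,l,s,_=cv2.connectedComponentsWithStats(k.astype(np.uint8));i=1+s[1:,4].argmax()
print(cv2.minAreaRect(P[l==i][:,:2].astype(np.float32)))
E
```

```text
time_s: 13.4
tcp_pos: [0.4254, 0.1726, 0.0254]
ee_rot: [[-0.956, 0.292, 0.001], [0.292, 0.956, 0.0], [-0.001, 0.001, -1.0]]
contact_force: [-6.0, -1.2, 18.5]
gripper_width: 0.001
time_s: 14.07
tcp_pos: [0.4267, 0.173, 0.2305]
ee_rot: [[-0.956, 0.292, 0.008], [0.292, 0.956, 0.002], [-0.007, 0.004, -1.0]]
contact_force: [0.5, -0.6, -0.2]
gripper_width: 0.004
time_s: 14.65
tcp_pos: [0.3848, -0.0308, 0.3049]
ee_rot: [[-0.955, 0.296, 0.001], [0.296, 0.955, -0.001], [-0.001, -0.001, -1.0]]
contact_force: [0.4, -0.2, -0.3]
gripper_width: -0.003
time_s: 15.23
tcp_pos: [0.3649, -0.229, 0.3039]
ee_rot: [[-0.955, 0.296, -0.001], [0.296, 0.955, 0.001], [0.001, 0.001, -1.0]]
contact_force: [-0.9, 0.6, -0.7]
gripper_width: -0.001
-0.1 595 0.0261
-0.08 596 0.0262
-0.05 595 0.0261
0 585 0.0259
0.05 578 0.0263
0.09 563 0.0259
((0.49715614318847656, 0.17927348613739014), (0.30024415254592896, 0.2118362933397293), 73.17407989501953)
```

View pics/crop7.png

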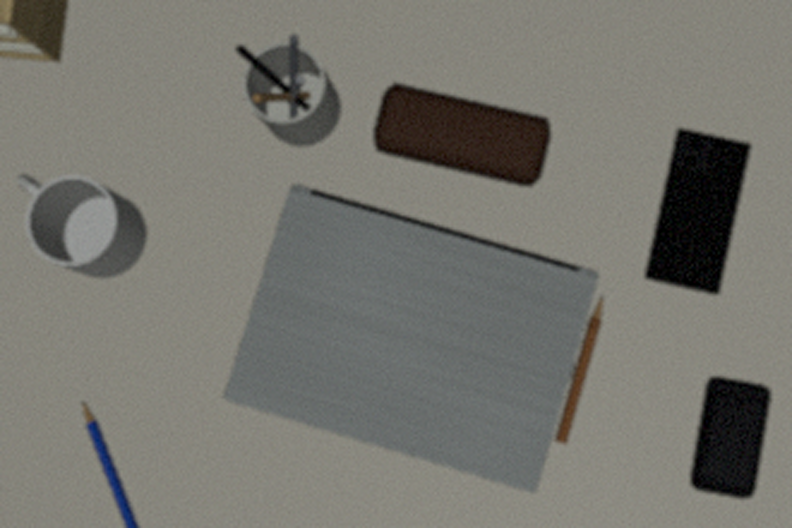

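The lid is flat: z is about 0.026 at every depth from front to hinge. The corners at crop (226,397) and (537,490) haven't moved, the pencil is on the mat, and everything else is in place. I'll hand the job in.

```bash
python3 -c "
from station import *
print(finish_job())"
```

```text
the job is handed in; nothing more can be done
None
```

The job is handed in, finished at about 15 s of the 53 s allowed. I brushed the orange pencil off the right side of the laptop with closed fingertips. Then I pushed the screen over from behind and pressed the lid shut.

- **Lid:** the last depth image shows it flat at z ≈ 0.026 from front edge to hinge. The expected shut height is 0.0255, so it is closed.
- **Force:** contact read about 8 N as the lid shut. The final extra press read 18.5 N on the tool, which is firmer than I meant but well below the limits.
- **Pencil:** it lies flat on the mat, its top at z ≈ 0.013. It is right beside the laptop's right edge and may be touching it.
- **Laptop and surroundings:** the laptop's corners and the mouse, mug, pen pot, phone and glasses case look unmoved between the first and last pictures. I judged the surrounding objects by eye and did not measure them.
- **Display glass:** the fingers stayed behind the lid while closing it. The robot was clear of everything at hand-in.

No check failed or disagreed.

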